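Slide cases, heavy end down

TASK

Two slim aluminium slide cases with a carrying bracket at mid-length lie on the koa shelf, each with a steel slide packed unseen at one end. Lifting a case by its bracket shows which end is heavy, because that end drops. Lay both cases in the sloping rack, one in each lane, each with its heavy end at the low end of the slope, and leave the round pick tin where it is.

Things in the scene. Friction and masses are not known exactly. Their poses are not given: they have to be found in the camera images.
- case_a_mid (a point): slim aluminium case 130 (x) x 28 x 26 mm lying flat, dark caps on both ends, ~210 g; a hidden slide makes one end heavy (looks and x direction do not tell which). A steel bracket (18 mm along x, 39 over its outer faces, top 52 above the case's underside) straddles mid-length, upright; grip its outer faces ~20 mm above this point. Point: case centre, 13 mm up, on the bracket's pin
- case_b_mid (a point): the other case: same looks, sizes and point. Brackets of both pivot freely, up to 26 degrees either way, about a pin across the case (its y) through this point, so a case lifted by its bracket tips about 26 degrees, heavy end low, and swings to match a slope it is lowered on; the heavy end again lies at an untold end of x
- rack_mid (a point): fixed koa rack, 2 lanes along x sloping 23 deg down to +x (level; z up), at y = +-60 mm. Point: midway between lanes; a well laid case has its centre at x 0, y +-60, z 0 from here (lane surface 12 mm below). Lane 160 long between 13 mm lips, 48 wide between 9 mm fences, open at the middle 65 mm for fingers. Clear wall 90 mm tall at x -98, open door behind it; sides 16 mm tall, y +-135
- tin_mid (a point): round steel tin of picks, 71 mm across and 26 mm high; a bystander, to be left where it is. The point is its centre, 13 mm up.
Mind the look-alikes: they are no part of the job. What is shaped like the part that bears case_a_mid but orange or turquoise is not meant.

How it is judged:
At the end, for the whole second after the job is handed in: Each case lies released and at rest in a lane of its own, its centre within 20 mm of the lane's centre line, 25 mm along the lane and 16 mm in height, its long axis within about 10 degrees of the slope in pitch and 15 in yaw, right side up, with its heavy end at the low end (x of case_a_mid in the frame of rack_mid between -0.025 and 0.025 m and z of case_a_mid in the frame of rack_mid between -0.016 and 0.016 m and (y of case_a_mid in the frame of rack_mid between 0.04 and 0.08 m or y of case_a_mid in the frame of rack_mid between -0.08 and -0.04 m) and angle between case_a_mid's own x axis and vertical between 1.8 and 2.14 rad and angle between each of case_a_mid, case_b_mid's own z axis and vertical below 0.58 rad and angle between the x axis of each of case_a_mid, case_b_mid and the y axis of rack_mid, either way round above 1.3 rad and linear speed of each of case_a, case_b below 0.02 m/s and x of case_b_mid in the frame of rack_mid between -0.025 and 0.025 m and z of case_b_mid in the frame of rack_mid between -0.016 and 0.016 m and (y of case_b_mid in the frame of rack_mid between 0.04 and 0.08 m or y of case_b_mid in the frame of rack_mid between -0.08 and -0.04 m) and angle between case_b_mid's own x axis and vertical between 1 and 1.34 rad); the robot touches nothing.
It fails at once if the pick tin is moved by more than 30 mm (distance of tin_mid from where it was at the start of the episode above 0.03 m).
It also fails if it takes over 64 s, if anything falls off the work surface, if the arm or the gripper's body presses on something with over 40 N, if the wrist force passes 120 N, or if a joint passes its speed limit or range.

ROBOT

A 7-joint arm with a two-finger parallel gripper is mounted at the origin on the work surface. World frame = base frame: x ahead of the robot, y to its left, z up, the work surface at z = 0. Lengths are in m, angles in rad, forces in N, time in s.
With the tool pointing down it reaches from about 0.425 to 0.875 m from the base axis. Payload 4.7 kg.
Tool frame: the origin (TCP) lies midway between the tips of the shut fingers; the grasp point (between the pads) lies 19 mm behind it; z points along the fingers, y is the direction in which the jaws open and shut (so a half turn about z gives the same grasp; the last joint's range is limited). The gripper opens to 87 mm and grips with 3 to 60 N. Pads are 19 mm wide; open, the fingers measure 117 mm over their backs; the gripper's body (75 mm by 190 mm) begins 51 mm behind the grasp point.
Start: joints at [-1.237, 0.321, -0.07, 1.45, 0.023, 1.371, -0.057], TCP at [0.204, 0.617, 0.223] pointing down, gripper open.
Joint ranges: [-2.86, 2.86], [-0.3, 2.09], [-1.38, 1.24], [0.06, 2.45], [-1.56, 4.7], [0.09, 2.05], [-2.69, 2.69]. Speed limits (rad/s): [2.57, 2.57, 3.14, 3.14, 3.14, 3.14, 3.14].

INTERFACE

Orientations are given as a rotation vector (axis times angle).
In Python, from bench import get_state, eyes, job gives the robot as it stands. The module is installed in compiled form; this text tells all that it offers.
- The arm moves only by the shell command python3 -m jog 'ROWS' [FORCE]. ROWS is JSON, a list that holds one entry, the list of rows, each a list of 5 numbers: the opening, from 0 (shut) to 1 (fully open), then the shift along the tool's x, y, z in units of 40 mm (1.0 is 40 mm), then the turn about the tool's z in units of 5 degrees (1.0 is 5 degrees). In form: [[[jaw, dx, dy, dz, turn], ...]]. A call has 1 to 10 rows; each row shifts and turns the commanded pose from where the row before left it, along the tool's axes as they then stand; what a row does not reach is not made up. A row lasts 1/8 s, in which the tool goes at most 62.5 mm and 10.7 degrees, less where a joint would pass 70% of its speed; a pose out of reach is approached as far as the arm can. A call is refused whole if a number of a shift passes 1 or a number of a turn 1, either way. A call with a gripper value outside its range is refused whole. The fingers move at their own pace and stop on an object; FORCE is the grip in N (left out, the last holds). Time passes only in rows, so rows that do not move let the fingers close. It gives the time, the measured TCP pose, the force and the opening at its end, in the units of the state.
- get_state(): the state, without advancing time (a new reading comes with each control period).
- eyes.get_image(name): name is "scene" or "top" or "wrist"; returns (picture, depth): 480x640x3 uint8, red, green, blue; 480x640 float32, m along the optical axis (not along the pixel's ray), 0 where there is no reading.
- eyes.camera_params(name): a dict with "camera_matrix" (3x3 intrinsics, pixels), "k1" (the pictures are not rectified: a ray, as slopes to the right and down, at radius r is drawn at 1 + k1 r^2 times it, then the intrinsics apply), "pose" (4x4, takes a point from camera to world coordinates); the wrist camera has in their place "mount" (4x4, takes a point from camera to tool coordinates, whose origin is the TCP and whose axes are the flange's). Camera axes: x right, y down, z forward; pixel columns grow to the right and rows downward; lengths in m; the calibration is good to about 2 mm. A picture is of the moment at which its call begins: read the wrist's pose just before it. camera_params takes no time and is no camera call.
- job.close_job(): hands the job in, once; it reports no verdict.
The state is a dict: "time": time; "joint_positions": joint angles; "qd": joint speeds; "joint_torque": joint torques, N m; "position": TCP position; "tool_rot": TCP orientation; "ft_force": force on the tool from outside, world axes, zero at the start; "torque": the same for the moment, N m; "grip_width": opening from 0.0 (shut) to 1.0 (fully open).
Only numpy, scipy, OpenCV 4.12 (cv2) and the standard library are available. Lean on these libraries where they do the work, as an engineer would, in place of code of your own. Each camera call takes 0.05 s, during which the arm holds its last target. There are 200 camera calls.

## Working session

There is one attempt and no reset: what is moved stays moved. The work goes in short steps, Python scripts to look and compute and a shell command to move; the robot and the scene stay as the last step left them, time stands still between calls to the robot, and variables do not carry over. Pictures are saved under pics/ and viewed, about 8 in all and at most 12, crops included, and the job is handed in when it is done.

```bash
mkdir -p pics; cat > h.py <<'E'
import numpy as np, cv2
from bench import get_state, eyes, job
from scipy.spatial.transform import Rotation as R
def snap(n,f):
    s=get_state(); im,d=eyes.get_image(n); cv2.imwrite(f'pics/{f}.png',im[:,:,::-1]); np.save(f'pics/{f}.npy',d)
    p=eyes.camera_params(n); 
    if 'pose' in p: T=np.array(p['pose'])
    else:
        T=np.eye(4);T[:3,:3]=R.from_rotvec(s['tool_rot']).as_matrix();T[:3,3]=s['position'];T=T@np.array(p['mount'])
    np.savez(f'pics/{f}_c.npz',K=np.array(p['camera_matrix']),k1=p['k1'],T=T)
    return im,d
def ray(f,u,v):
    c=np.load(f'pics/{f}_c.npz');q=cv2.undistortPoints(np.array([[[u,v]]],float),c['K'],np.array([float(c['k1']),0,0,0]))[0,0]
    return c['T'],np.array([q[0],q[1],1])
def pt(f,u,v,w=1):
    d=np.load(f'pics/{f}.npy')[int(v)-w:int(v)+w+1,int(u)-w:int(u)+w+1];d=d[d>0]
    T,r=ray(f,u,v);return (T@np.append(r*np.median(d),1))[:3].round(4)
def ptz(f,u,v,z):
    T,r=ray(f,u,v);w=T[:3,:3]@r;return (T[:3,3]+w*(z-T[2,3])/w[2]).round(4)
def proj(f,P):
    c=np.load(f'pics/{f}_c.npz');Ti=np.linalg.inv(c['T']);q=cv2.projectPoints(np.atleast_2d(P).astype(float),cv2.Rodrigues(Ti[:3,:3])[0],Ti[:3,3],c['K'],np.array([float(c['k1']),0,0,0]))[0];return q[:,0].round(1)
E
python3 - <<'E'
from h import *
s=get_state();print(s)
snap('scene','s0');snap('top','t0')
for f in('s0','t0'):
    c=np.load(f'pics/{f}_c.npz');print(c['K'],c['k1'],c['T'])
E
```

```text
{'time': 0.0, 'joint_positions': array([-1.2369297 ,  0.32182007, -0.07000579,  1.45167878,  0.02259686,
        1.37076508, -0.05690061]), 'qd': array([-0.00062959,  0.00039668, -0.00032154, -0.00019734,  0.00088616,
       -0.00076696, -0.00064803]), 'joint_torque': array([ 5.56428495e-04, -4.91274011e+01, -4.03515631e-01, -3.12531781e+01,
       -6.38191542e-02,  4.33324242e-02,  1.67643548e-04]), 'position': array([0.20424615, 0.61650383, 0.22146088]), 'tool_rot': array([-5.00192292e-01, -3.10133154e+00,  2.94854143e-03]), 'ft_force': array([-0.05241505,  0.17604033, -0.16719677]), 'torque': array([-0.01103167,  0.03270084, -0.01036173]), 'grip_width': 1.0004324441784433}
[[574.42348129   0.         314.13759165]
 [  0.         574.42348129 246.17666784]
 [  0.           0.           1.        ]] -0.17494869008908506 [[ 0.46540411  0.7323269  -0.49708784  0.9982597 ]
 [ 0.88506944 -0.38052543  0.26805313 -0.26858598]
 [ 0.00714795 -0.56471028 -0.82525826  0.83025107]
 [ 0.          0.          0.          1.        ]]
[[617.75522134   0.         321.17302076]
 [  0.         617.75522134 243.28532165]
 [  0.           0.           1.        ]] -0.1799738776285196 [[-0.01570407 -0.9973806   0.07060686  0.46826355]
 [-0.9998274   0.01636518  0.00879454 -0.0118702 ]
 [-0.009927   -0.07045657 -0.99746545  1.19080841]
 [ 0.          0.          0.          1.        ]]
```

View pics/t0.png

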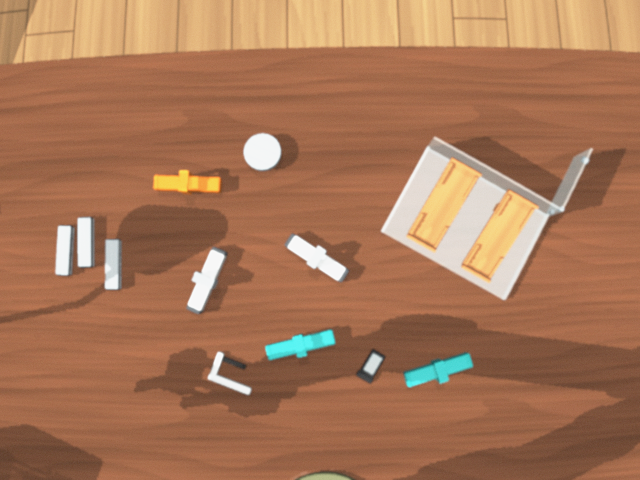

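View pics/s0.png

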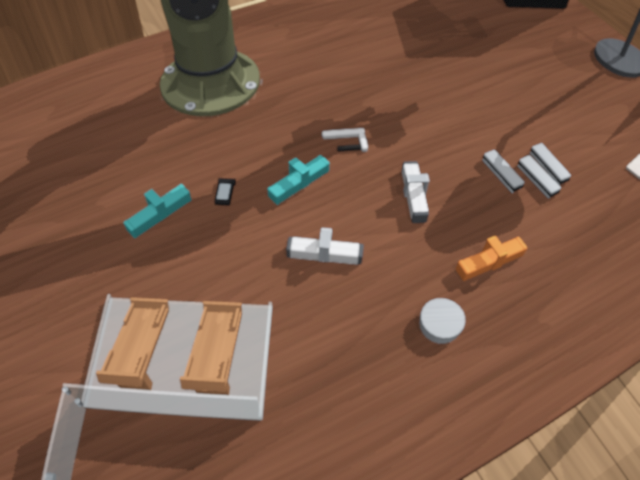

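Top view: two bare aluminium bars with a bracket, at (317,258) and (207,280). The orange one (187,183) and the turquoise ones (300,345) and (438,370) are decoys. The three plain bars at (64,250), (85,241) and (112,264) have no bracket. The tin is at (262,151). The rack is at (470,218), with its tall wall on the far upper-right edge, so its low end is at the lower left.

```bash
python3 - <<'E'
from h import *
im=cv2.imread('pics/t0.png')
a=cv2.resize(im[220:320,175:355],None,fx=4.4,fy=4.4,interpolation=cv2.INTER_CUBIC)[:,:792]
cv2.imwrite('pics/c1.png',a)
b=cv2.resize(im[130:305,375:600],None,fx=3.4,fy=3.4,interpolation=cv2.INTER_CUBIC);cv2.imwrite('pics/c2.png',b);print(a.shape,b.shape)
d=np.load('pics/t0.npy')
def hm(n,m,x):
    print(n)
for u,v in [(317,258),(300,247),(335,272),(207,280),(195,280),(216,258),(196,303),(262,151),(250,250),(340,300),(445,203),(458,175),(428,230),(500,235),(515,205),(485,262),(470,220)]: print((u,v),pt('t0',u,v))
E
```

```text
(440, 792, 3) (595, 765, 3)
(317, 258) [0.5218 0.0063 0.0512]
(300, 247) [0.5443 0.0385 0.026 ]
(335, 272) [ 0.496  -0.0268  0.0266]
(207, 280) [0.484  0.2113 0.0516]
(195, 280) [0.4843 0.2339 0.0518]
(216, 258) [0.526  0.1987 0.0261]
(196, 303) [0.441  0.2378 0.0261]
(262, 151) [0.7304 0.1094 0.0264]
(250, 250) [5.418e-01 1.367e-01 4.000e-04]
(340, 300) [ 0.4427 -0.0358  0.0011]
(445, 203) [ 0.6207 -0.2345  0.051 ]
(458, 175) [ 0.6692 -0.256   0.075 ]
(428, 230) [ 0.5724 -0.2045  0.0292]
(500, 235) [ 0.559  -0.3374  0.0512]
(515, 205) [ 0.6122 -0.3611  0.0759]
(485, 262) [ 0.5098 -0.3131  0.0269]
(470, 220) [ 0.593  -0.292   0.0039]
```

View pics/c1.png

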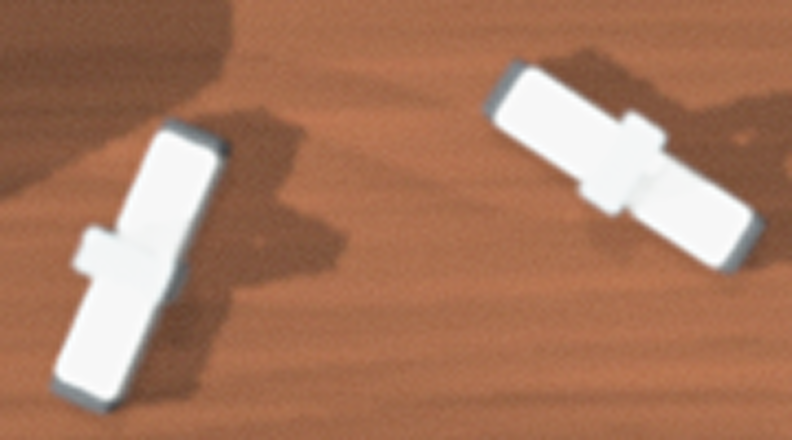

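View pics/c2.png

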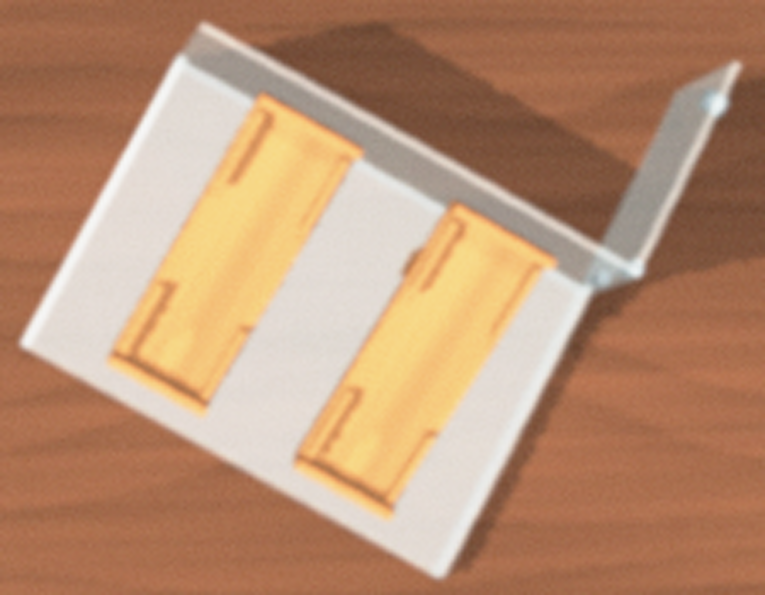

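Left crop: both bars are bare aluminium with grey caps and a bracket at mid-length, matching the description. Rack crop: two koa lanes with lips and gaps at the middle. Next I fit the poses from the depth map.

```bash
cat > fit.py <<'E'
from h import *
def cloud(f,u0,u1,v0,v1):
    c=np.load(f'pics/{f}_c.npz');d=np.load(f'pics/{f}.npy')
    uu,vv=np.meshgrid(np.arange(u0,u1),np.arange(v0,v1));dd=d[v0:v1,u0:u1].ravel()
    q=cv2.undistortPoints(np.stack([uu.ravel(),vv.ravel()],1).astype(float)[:,None],c['K'],np.array([float(c['k1']),0,0,0]))[:,0]
    P=np.c_[q*dd[:,None],dd,np.ones(len(dd))]@c['T'].T
    return P[dd>0,:3]
E
python3 - <<'E'
from fit import *
for n,b in {'R':(280,355,225,290),'L':(180,235,240,320)}.items():
    P=cloud('t0',b[0],b[1],b[2],b[3])
    case=P[(P[:,2]>.022)&(P[:,2]<.029)][:,:2]; br=P[P[:,2]>.047]
    print(n,len(case),len(br))
    for nm,Q in(('case',case),('brk',br[:,:2])):
        r=cv2.minAreaRect(Q.astype(np.float32)*1000);print(nm,r,Q.mean(0))
    w=np.linalg.svd(case-case.mean(0))[2][0];print('axis deg',np.degrees(np.arctan2(w[1],w[0])))
P=cloud('t0',375,600,130,305)
m=(P[:,2]>.018)&(P[:,2]<.09)
Q=P[m]
# lanes: cluster points coloured by slope; RANSAC plane
rng=np.random.default_rng(0);best=None
for _ in range(500):
    s=Q[rng.choice(len(Q),3,False)];n=np.cross(s[1]-s[0],s[2]-s[0]);n/=np.linalg.norm(n)+1e-12
    k=abs((Q-s[0])@n)<.002
    if best is None or k.sum()>best.sum():best=k
L=Q[best];c=L.mean(0);n=np.linalg.svd(L-c)[2][2];n*=np.sign(n[2]);print('plane',len(L),c,n,'slope',np.degrees(np.arccos(n[2])),'downhill yaw',np.degrees(np.arctan2(n[1],n[0])))
x=n[:2]/np.linalg.norm(n[:2]);y=np.array([-x[1],x[0]])
a=(L[:,:2]-c[:2])@y
for s in(a>0,a<0):
    l=L[s];h=cv2.convexHull((l[:,:2]*1000).astype(np.float32));r=cv2.minAreaRect(h);print(len(l),l.mean(0),r)
W=P[(P[:,2]>.08)];print('wall',W.mean(0),W[:,2].max())
E
```

```text
R 757 202
case ((524.79541015625, 7.058948516845703), (130.0859375, 29.679882049560547), 55.96062088012695) [0.52389201 0.00771442]
brk ((524.056884765625, 7.301824569702148), (17.66984748840332, 38.47789764404297), 55.141117095947266) [0.52400841 0.00730531]
axis deg -124.28324042421825
L 766 179
case ((483.5286865234375, 217.16815185546875), (33.90211486816406, 129.493408203125), 66.47492980957031) [0.48454084 0.21871467]
brk ((484.534912109375, 219.06585693359375), (38.02614974975586, 16.53350257873535), 64.34623718261719) [0.48467207 0.21909832]
axis deg 155.91132886588883
plane 3385 [ 0.5931181  -0.28474652  0.05238536] [-0.33872608  0.1916971   0.92114975] slope 22.905249596526698 downhill yaw 150.49293932956684
1675 [ 0.56405176 -0.33785044  0.05274313] ((563.9825439453125, -345.015380859375), (136.05300903320312, 171.51278686523438), 58.83512496948242)
1710 [ 0.62158951 -0.23272952  0.05203492] ((629.1035766601562, -226.885009765625), (133.8282928466797, 174.9654083251953), 60.47381591796875)
wall [ 0.65820414 -0.34764301  0.08795196] 0.0998551403500001
```

```bash
cat > go.py <<'E'
import sys
from h import *
def go(x,y,z,yaw):
    s=get_state();M=R.from_rotvec(s['tool_rot']).as_matrix();p=s['position']
    cy=np.degrees(np.arctan2(M[1,0],M[0,0]));t=-((yaw-cy+180)%360-180)
    print('t',round(s['time'],2),'pos',p.round(4),'yaw',round(cy,2),'tilt',np.degrees(np.arccos(-M[2,2])).round(2),'grip',round(s['grip_width'],3),'q5-7',s['joint_positions'][4:].round(2),'F',s['ft_force'].round(1))
    d=np.array([x,y,z])-p;c,n=np.cos(np.radians(yaw)),np.sin(np.radians(yaw))
    F=np.array([[c,n,0],[n,-c,0],[0,0,-1]]) # rows: final tool axes
    print('turn units',round(t/5,2),'shift units in FINAL frame',(F@d/.04).round(2),'in CURRENT frame',(M.T@d/.04).round(2))
if __name__=='__main__': go(*map(float,sys.argv[1:]))
E
python3 go.py .4845 .2185 .014 155.5
python3 - <<'E'
from fit import *
print(eyes.camera_params('wrist')['mount'])
P=cloud('t0',375,600,130,305);yaw=np.radians(150.5);c=np.array([.593,-.2855])
X=np.array([np.cos(yaw),np.sin(yaw)]);Y=np.array([-X[1],X[0]])
l=np.c_[(P[:,:2]-c)@X,(P[:,:2]-c)@Y,P[:,2]]
for s in(60,-60):
    k=l[abs(l[:,1]-s)<8]
    for b in range(-110,116,6):
        q=k[(k[:,0]*1000>=b)&(k[:,0]*1000<b+6)]
        if len(q):print(b+3,(q[:,2]*1000).round().astype(int).min(),(q[:,2]*1000).round().astype(int).max(),end=' | ')
    print()
    for x0 in(-.06,.0,.06):
        k=l[abs(l[:,0]-x0)<.006];z=.0524-x0*.4224
        q=k[(abs(k[:,1]-s/1000)<.04)&(k[:,2]>z-.006)];print(s,x0,'y extent',q[:,1].min().round(4),q[:,1].max().round(4))
E
```

```text
t 0.1 pos [0.2042 0.6166 0.2216] yaw 161.68 tilt 0.1 grip 1.0 q5-7 [ 0.02  1.37 -0.06] F [ 0.7  1.5 -0.6]
turn units 1.24 shift units in FINAL frame [-10.5   -6.15   5.19] in CURRENT frame [-9.78 -7.24  5.2 ]
[[-5.43460127e-04 -9.63604870e-01 -2.67330058e-01  7.31541552e-02]
 [ 9.99999852e-01 -5.19641833e-04 -1.59842280e-04  1.14162568e-03]
 [ 1.51089180e-05 -2.67330106e-01  9.63605010e-01 -1.62193212e-01]
 [ 0.00000000e+00  0.00000000e+00  0.00000000e+00  1.00000000e+00]]

60 -0.06 y extent 0.0288 0.093
60 0.0 y extent 0.0278 0.0911
60 0.06 y extent 0.0282 0.0908

-60 -0.06 y extent -0.0905 -0.0278
-60 0.0 y extent -0.0912 -0.0295
-60 0.06 y extent -0.092 -0.0292
```

```bash
python3 -m jog '[[[1,0,0,0,0.64],[1,0,0,0,0.6],[1,-1,-0.6,0,0],[1,-1,-0.6,0,0],[1,-1,-0.6,0,0],[1,-1,-0.6,0,0],[1,-1,-0.6,0,0],[1,-1,-0.6,0,0],[1,-1,-0.6,0,0],[1,-1,-0.6,0,0]]]' 30
python3 go.py .4845 .2185 .014 155.5
python3 - <<'E'
from fit import *
P=cloud('t0',375,600,130,305);yaw=np.radians(150.5);c=np.array([.593,-.2855])
X=np.array([np.cos(yaw),np.sin(yaw)]);Y=np.array([-X[1],X[0]])
l=np.c_[(P[:,:2]-c)@X,(P[:,:2]-c)@Y,P[:,2]]*1000
for s in(60,-60):
    k=l[abs(l[:,1]-s)<10]
    for b in list(range(-104,-60,4))+list(range(56,104,4)):
        q=k[(k[:,0]>=b)&(k[:,0]<b+4)]
        if len(q):print(b+2,q[:,2].min().round().astype(int),q[:,2].max().round().astype(int),end=' | ')
    print()
E
```

```text
time: 1.35
position: [0.4163, 0.308, 0.2222]
tool_rot: [-0.667, -3.07, 0.0]
ft_force: [0.5, 0.7, -0.3]
grip_width: 1.001
t 1.35 pos [0.4163 0.308  0.2222] yaw 155.48 tilt 0.02 grip 1.001 q5-7 [-0.01  1.32  0.46] F [ 0.5  0.7 -0.3]
turn units -0.0 shift units in FINAL frame [-2.48 -1.33  5.21] in CURRENT frame [-2.48 -1.33  5.21]
-90 88 91 | -86 44 93 | -82 47 94 | -74 82 84 | -70 86 93 | -66 77 97 | -62 75 98 | 58 21 32 | 62 22 30 | 66 19 28 | 70 20 27 | 74 17 27 | 78 15 26 | 82 21 33 | 86 -2 35 | 90 -1 33 | 94 0 8 | 98 0 10 | 102 -4 9 | 
-90 87 95 | -86 43 94 | -78 76 76 | -74 82 88 | -70 91 97 | -66 76 98 | -62 71 100 | 58 24 32 | 62 20 31 | 66 21 32 | 70 19 26 | 74 19 24 | 78 15 24 | 82 22 31 | 86 1 34 | 90 2 34 | 94 -1 8 | 98 0 10 | 102 -3 7 |
```

```bash
python3 -m jog '[[[1,-1,-0.5,0,0],[1,-1,-0.5,0.6,0],[1,-0.48,-0.33,0.8,0],[1,0,0,1,0],[1,0,0,1,0],[1,0,0,0.5,0],[1,0,0,0,0]]]' 30
python3 go.py .4845 .2185 .014 155.5
python3 - <<'E'
from h import *
snap('wrist','w1')
E
```

```text
time: 2.22
position: [0.4823, 0.2191, 0.0646]
tool_rot: [-0.667, -3.067, 0.005]
ft_force: [0.3, -0.1, 0.2]
grip_width: 1.001
t 2.23 pos [0.4823 0.2191 0.0646] yaw 155.47 tilt 0.26 grip 1.001 q5-7 [-0.07  1.01  0.72] F [ 0.3 -0.1  0.2]
turn units -0.01 shift units in FINAL frame [-0.06  0.01  1.27] in CURRENT frame [-0.06  0.01  1.27]
```

View pics/w1.png

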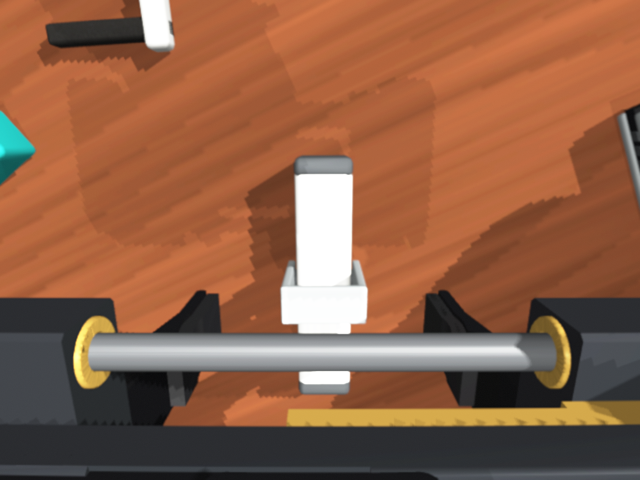

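The bracket at (324,300) sits centred between the fingers, which span about 205–445, and the case is parallel to the tool. I'll descend, grip and lift.

```bash
python3 -m jog '[[[1,-0.06,0,0.7,0],[1,0,0,0.55,0],[1,0,0,0,0],[0.3,0,0,0,0],[0.3,0,0,0,0],[0.3,0,0,0,0],[0.3,0,0,0,0]]]' 30
python3 -m jog '[[[0.3,0,0,-0.5,0],[0.3,0,0,-1,0],[0.3,0,0,-1,0],[0.3,0,0,-1,0],[0.3,0,0,0,0],[0.3,0,0,0,0],[0.3,0,0,0,0]]]'
python3 - <<'E'
from h import *
snap('wrist','w2')
snap('scene','s2')
E
python3 go.py .4845 .2185 .014 155.5
```

```text
time: 3.15
position: [0.4864, 0.2192, 0.017]
tool_rot: [0.667, 3.069, 0.001]
ft_force: [0.0, 0.2, -0.2]
grip_width: 0.631
time: 4.03
position: [0.4852, 0.2186, 0.1551]
tool_rot: [-0.667, -3.068, 0.003]
ft_force: [0.5, 0.3, 0.7]
grip_width: 0.301
t 4.12 pos [0.4855 0.2186 0.1553] yaw 155.48 tilt 0.13 grip 0.299 q5-7 [-0.04  1.19  0.7 ] F [ 0.2 -1.   0. ]
turn units -0.0 shift units in FINAL frame [ 0.02 -0.01  3.53] in CURRENT frame [ 0.02 -0.01  3.53]
```

View pics/w2.png

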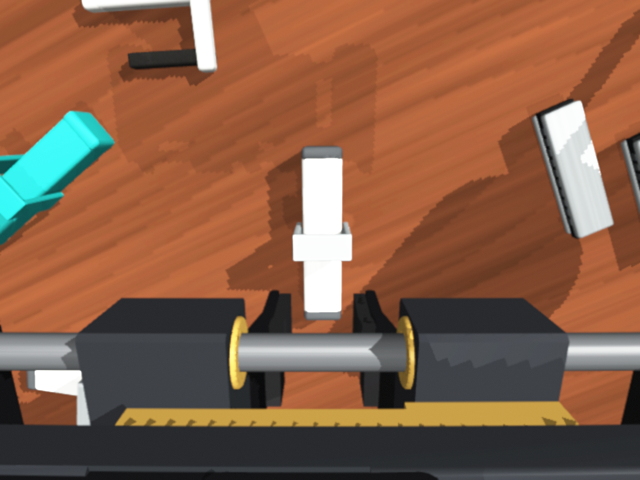

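The fingers hadn't finished closing when I lifted, so the case is still lying where it was. I'll repeat with a longer close.

```bash
python3 -m jog '[[[0.7,0,0,0,0],[0.7,0,0,0,0],[0.7,0,0,0,0],[0.7,0,0,0.5,0],[0.7,0,0,1,0],[0.7,0,0,1,0],[0.7,0,0,1,0],[0.7,0,0,0,0],[0.3,0,0,0,0],[0.3,0,0,0,0]]]' 30
python3 -m jog '[[[0.3,0,0,0,0],[0.3,0,0,0,0],[0.3,0,0,0,0],[0.3,0,0,0,0]]]'
```

```text
time: 5.38
position: [0.4877, 0.2198, 0.0186]
tool_rot: [0.667, 3.067, 0.004]
ft_force: [0.0, -0.6, -0.2]
grip_width: 0.55
time: 5.88
position: [0.4871, 0.2192, 0.018]
tool_rot: [0.667, 3.068, 0.002]
ft_force: [-2.0, -0.9, 6.4]
grip_width: 0.442
```

```bash
python3 -m jog '[[[0.3,0,0,-0.4,0],[0.3,0,0,-0.8,0],[0.3,0,0,-1,0],[0.3,0,0,-1,0],[0.3,0,0,-1,0],[0.3,0,0,0,0],[0.3,0,0,0,0]]]'
python3 - <<'E'
from h import *
snap('wrist','w3')
snap('scene','s3')
print(proj('s3',[.4855,.2186,.17]))
d=np.load('pics/w3.npy')
for v in range(120,340,15): print(v,[tuple(pt('w3',u,v)) for u in (310,322,334)])
E
python3 go.py .4845 .2185 .014 155.5
```

```text
time: 6.75
position: [0.4854, 0.2187, 0.184]
tool_rot: [-0.667, -3.069, 0.001]
ft_force: [-0.7, 0.2, -2.5]
grip_width: 0.444
[[428.5 131.7]]
120 [(np.float64(0.4034), np.float64(0.2468), np.float64(-0.0004)), (np.float64(0.4075), np.float64(0.2555), np.float64(0.0002)), (np.float64(0.4114), np.float64(0.2643), np.float64(-0.0001))]
135 [(np.float64(0.414), np.float64(0.2419), np.float64(-0.0002)), (np.float64(0.418), np.float64(0.2507), np.float64(0.0003)), (np.float64(0.422), np.float64(0.2595), np.float64(-0.0005))]
150 [(np.float64(0.4247), np.float64(0.2369), np.float64(-0.0001)), (np.float64(0.4288), np.float64(0.2458), np.float64(-0.0001)), (np.float64(0.4328), np.float64(0.2547), np.float64(0.0002))]
165 [(np.float64(0.426), np.float64(0.2426), np.float64(0.2039)), (np.float64(0.4277), np.float64(0.2463), np.float64(0.2038)), (np.float64(0.4294), np.float64(0.25), np.float64(0.2038))]
180 [(np.float64(0.4299), np.float64(0.2411), np.float64(0.2125)), (np.float64(0.4315), np.float64(0.2446), np.float64(0.2123)), (np.float64(0.4331), np.float64(0.2481), np.float64(0.2126))]
195 
[... 1402 characters left out ...]
at64(0.4746), np.float64(0.2249), np.float64(0.1978)), (np.float64(0.4765), np.float64(0.2292), np.float64(0.1979))]
315 [(np.float64(0.48), np.float64(0.2172), np.float64(0.1937)), (np.float64(0.4821), np.float64(0.2215), np.float64(0.1935)), (np.float64(0.484), np.float64(0.2259), np.float64(0.1936))]
330 [(np.float64(0.4756), np.float64(0.22), np.float64(0.2175)), (np.float64(0.4772), np.float64(0.2238), np.float64(0.2178)), (np.float64(0.4789), np.float64(0.2275), np.float64(0.2177))]
t 6.85 pos [0.485  0.2185 0.183 ] yaw 155.48 tilt 0.17 grip 0.447 q5-7 [-0.03  1.25  0.7 ] F [ 0.3 -0.  -1.9]
turn units -0.0 shift units in FINAL frame [ 0.01 -0.01  4.22] in CURRENT frame [0.   0.01 4.22]
```

View pics/w3.png

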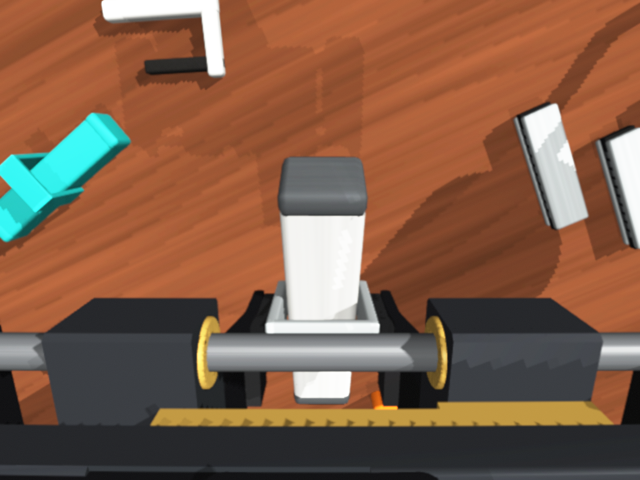

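The camera-side end (tool +x) has risen and the depth profile shows 25.7° of tip, so the heavy end is at tool −x. The tool x yaw must therefore become −29.5°. I'll turn first, then carry the case to the far lane (+y).

```bash
for i in 1 2 3; do python3 -m jog '[[[0.3,0,0,0,1],[0.3,0,0,0,1],[0.3,0,0,0,1],[0.3,0,0,0,1],[0.3,0,0,0,1],[0.3,0,0,0,1],[0.3,0,0,0,1],[0.3,0,0,0,1],[0.3,0,0,0,1],[0.3,0,0,0,1]]]' >/dev/null; done
python3 -m jog '[[[0.3,0,0,0,1],[0.3,0,0,0,1],[0.3,0,0,0,1],[0.3,0,0,0,1],[0.3,0,0,0,1],[0.3,0,0,0,1],[0.3,0,0,0,1],[0.3,0,0,0,0]]]'
python3 go.py .5613 -.3365 .16 -29.5
```

```text
time: 11.6
position: [0.4855, 0.2186, 0.1832]
tool_rot: [3.036, -0.798, -0.002]
ft_force: [0.4, -0.7, -2.6]
grip_width: 0.449
t 11.6 pos [0.4855 0.2186 0.1832] yaw -29.47 tilt 0.14 grip 0.449 q5-7 [-0.04  1.25 -2.52] F [ 0.4 -0.7 -2.6]
turn units 0.01 shift units in FINAL frame [ 8.48 11.14  0.58] in CURRENT frame [ 8.48 11.15  0.6 ]
```

```bash
python3 -m jog '[[[0.3,0.4,0.5,0,0],[0.3,0.7,0.92,0,0],[0.3,0.7,0.92,0,0],[0.3,0.7,0.92,0,0],[0.3,0.7,0.92,0,0],[0.3,0.7,0.92,0,0],[0.3,0.7,0.92,0,0],[0.3,0.7,0.92,0,0],[0.3,0.7,0.92,0,0],[0.3,0.7,0.92,0,0]]]' | head -2
python3 -m jog '[[[0.3,0.7,0.92,0,0],[0.3,0.68,0.9,0,0],[0.3,0.4,0.5,0,0],[0.3,0,0,0,0],[0.3,0,0,0,0]]]' | head -2
python3 go.py .5613 -.3365 .072 -29.5
```

```text
time: 12.85
position: [0.5462, -0.2197, 0.1839]
time: 13.48
position: [0.5626, -0.3333, 0.1837]
t 13.47 pos [ 0.5626 -0.3333  0.1837] yaw -29.43 tilt 0.11 grip 0.445 q5-7 [-0.33  1.33 -1.35] F [-0.4  0.6 -2.3]
turn units 0.01 shift units in FINAL frame [0.01 0.09 2.79] in CURRENT frame [0.02 0.09 2.79]
```

```bash
python3 -m jog '[[[0.3,0,0.09,0.6,0],[0.3,0,0,0.9,0],[0.3,0,0,0.6,0],[0.3,0,0,0.2,0],[0.3,0,0,0,0],[0.3,0,0,0,0]]]'
python3 - <<'E'
from h import *
snap('top','t4');snap('scene','s4')
im=cv2.imread('pics/s4.png')[250:440,60:300];cv2.imwrite('pics/c4.png',cv2.resize(im,None,fx=3,fy=3,interpolation=cv2.INTER_CUBIC))
E
python3 go.py .5613 -.3365 .072 -29.5
```

```text
time: 14.22
position: [0.5617, -0.3378, 0.094]
tool_rot: [3.038, -0.799, 0.003]
ft_force: [-0.3, -0.3, -3.1]
grip_width: 0.446
t 14.32 pos [ 0.5615 -0.338   0.0939] yaw -29.51 tilt 0.12 grip 0.443 q5-7 [-0.39  1.17 -1.3 ] F [-0.6 -1.  -2.4]
turn units -0.0 shift units in FINAL frame [-0.02 -0.03  0.55] in CURRENT frame [-0.02 -0.03  0.55]
```

View pics/c4.png

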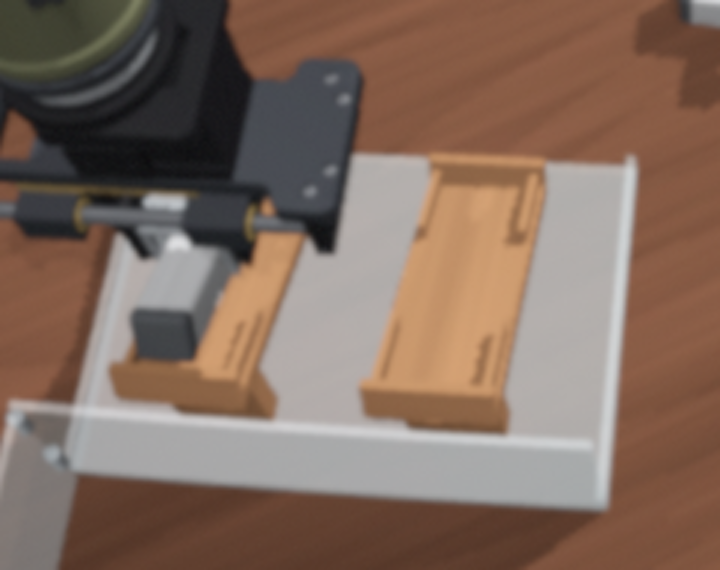

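The case hangs in the left-hand lane with its high end (165,330) toward the clear wall, as wanted. I'll check its sideways centring from depth before lowering.

```bash
python3 - <<'E'
from fit import *
yaw=np.radians(150.5);c=np.array([.5908,-.2843]);X=np.array([np.cos(yaw),np.sin(yaw)]);Y=np.array([-X[1],X[0]])
P=cloud('s4',95,140,325,375)
l=np.c_[(P[:,:2]-c)@X,(P[:,:2]-c)@Y,P[:,2]]*1000
k=l[(l[:,2]>105)&(l[:,2]<150)&(l[:,0]<-15)]
for a in range(-75,-15,10):
    q=k[(k[:,0]>=a)&(k[:,0]<a+10)]
    if len(q):print(a,len(q),q[:,1].min().round(1),q[:,1].max().round(1),'z',q[:,2].max().round(1))
# lane extents in the same view (other lane)
P=cloud('s4',180,245,300,385);l=np.c_[(P[:,:2]-c)@X,(P[:,:2]-c)@Y,P[:,2]]*1000
k=l[(abs(l[:,2]-(51.4-.4224*l[:,0]))<4)];print('lane -y plane',len(k),np.percentile(k[:,1],[1,50,99]),np.percentile(k[:,0],[1,99]))
E
```

```text
-75 36 48.8 72.8 z 114.2
-65 248 46.1 74.4 z 131.1
-55 144 45.6 74.6 z 132.2
-45 132 45.6 74.5 z 126.0
-35 111 46.6 73.6 z 120.5
-25 106 46.6 74.9 z 116.4
lane -y plane 2574 [-90.07579971 -59.89099431 -28.63860165] [-57.32280388  81.9268971 ]
```

```bash
python3 -m jog '[[[0.3,0,0,0.25,0],[0.3,0,0,0.15,0],[0.3,0,0,0.1,0],[0.3,0,0,0,0]]]'
python3 -m jog '[[[0.3,0,0,0.05,0],[0.3,0,0,0.03,0],[0.3,0,0,0,0]]]'
```

```text
time: 14.82
position: [0.5617, -0.3382, 0.0789]
tool_rot: [-3.035, 0.8, -0.005]
ft_force: [-10.6, 8.9, 32.4]
grip_width: 0.44
time: 15.2
position: [0.5624, -0.3386, 0.0775]
tool_rot: [-3.035, 0.8, -0.008]
ft_force: [-11.8, 9.0, 41.2]
grip_width: 0.448
```

The force direction (tan 23.6°) says the case lies flat on the slope. I'll ease off the pressure, release and rise.

```bash
python3 -m jog '[[[0.3,0,0,-0.12,0],[0.3,0,0,0,0],[0.5,0,0,0,0],[0.7,0,0,0,0],[0.7,0,0,0,0],[0.7,0,0,0,0],[0.7,0,0,0,0],[0.7,0,0,0,0]]]'
python3 -m jog '[[[0.7,0,0,-0.5,0],[0.7,0,0,-1,0],[0.7,0,0,-1,0],[0.7,0,0,-1,0],[0.7,0,0,0,0]]]' | head -2
python3 - <<'E'
from h import *
snap('scene','s5');snap('wrist','w5')
im=cv2.imread('pics/s5.png')[250:440,60:300];cv2.imwrite('pics/c5.png',cv2.resize(im,None,fx=3,fy=3,interpolation=cv2.INTER_CUBIC))
E
python3 go.py .5242 .0073 .16 55.5
```

```text
time: 16.2
position: [0.5607, -0.3376, 0.0741]
tool_rot: [-3.038, 0.801, 0.0]
ft_force: [0.1, 0.3, -0.0]
grip_width: 0.698
time: 16.82
position: [0.5624, -0.3396, 0.2197]
t 16.93 pos [ 0.5609 -0.3378  0.2154] yaw -29.53 tilt 0.1 grip 0.699 q5-7 [-0.31  1.38 -1.36] F [-0.6  0.5 -0.7]
turn units -17.01 shift units in FINAL frame [ 6.59 -5.64  1.38] in CURRENT frame [-5.05 -7.05  1.38]
```

View pics/c5.png

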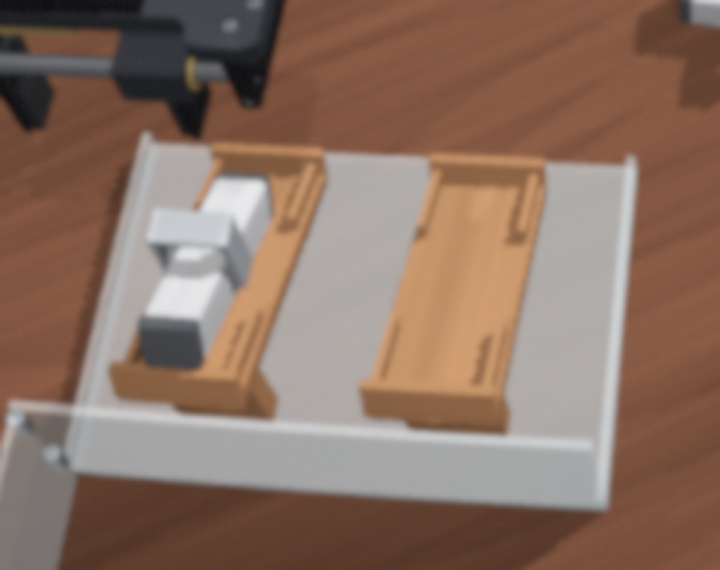

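The case lies in the left lane but looks left of the lane's centre in this crop. I'll measure its pose from depth.

```bash
cat > chk.py <<'E'
from fit import *
yaw=np.radians(150.5);c=np.array([.5908,-.2843]);X=np.array([np.cos(yaw),np.sin(yaw)]);Y=np.array([-X[1],X[0]])
def prof(f,box,s):
    P=cloud(f,*box);l=np.c_[(P[:,:2]-c)@X,(P[:,:2]-c)@Y,P[:,2]]*1000
    h=l[:,2]-(51.4-.4224*l[:,0])   # height above lane
    k=l[(h>15)&(h<75)&(abs(l[:,1]-s)<35)&(abs(l[:,0])<80)]
    for a in range(-80,80,10):
        q=k[(k[:,0]>=a)&(k[:,0]<a+10)]
        if len(q)>4:print(a+5,len(q),'y',q[:,1].min().round(),q[:,1].max().round(),'ztop',q[:,2].max().round(1),'above lane',(q[:,2].max()-(51.4-.4224*(a+5))).round(1))
    print()
E
python3 - <<'E'
from chk import *
prof('s5',(95,175,295,385),60)
for f in('s5','s0'):
    P=cloud(f,95,175,295,385);l=np.c_[(P[:,:2]-c)@X,(P[:,:2]-c)@Y,P[:,2]]*1000
    h=l[:,2]-(51.4-.4224*l[:,0])
    for a in(-60,-30,0,30,60):
        print(f,a,[(yy,h[(abs(l[:,0]-a)<6)&(abs(l[:,1]-yy)<2)].mean().round(1)) for yy in range(30,95,4)])
E
```

```text
-65 216 y 32.0 91.0 ztop 112.0 above lane 33.1
-55 210 y 46.0 74.0 ztop 119.6 above lane 45.0
-45 133 y 46.0 75.0 ztop 117.8 above lane 47.4
-35 134 y 47.0 74.0 ztop 111.3 above lane 45.2
-25 133 y 46.0 75.0 ztop 106.3 above lane 44.3
-15 202 y 41.0 81.0 ztop 117.1 above lane 59.4
-5 335 y 40.0 81.0 ztop 117.3 above lane 63.8
5 162 y 41.0 80.0 ztop 116.8 above lane 67.5
15 22 y 46.0 49.0 ztop 80.0 above lane 34.9
25 67 y 46.0 73.0 ztop 77.6 above lane 36.8
35 95 y 46.0 74.0 ztop 74.4 above lane 37.8
45 97 y 46.0 73.0 ztop 67.8 above lane 35.4
55 68 y 46.0 75.0 ztop 62.5 above lane 34.3

s5 -60 [(30, np.float64(-0.8)), (34, np.float64(7.4)), (38, np.float64(-18.8)), (42, np.float64(-10.6)), (46, np.float64(23.3)), (50, np.float64(25.3)), (54, np.float64(28.3)), (58, np.float64(30.2)), (62, np.float64(30.4)), (66, np.float64(30.0)), (70, np.float64(30.3)), (74, np.float64(26.5)), (78, np.float64(15.9)), (82, np.float64(12.9)), (86, np.float64(10.9)), (90, np.float64(13.8)), (94, np.float64(13.1))]
s5 -30 [(30, np.float64(-29.9)), (34, np.float64(-15.5)), (38, np.float64(-45.0)), (42, n
[... 2980 characters left out ...]
4(1.2)), (62, np.float64(1.3)), (66, np.float64(1.2)), (70, np.float64(1.5)), (74, np.float64(1.1)), (78, np.float64(1.0)), (82, np.float64(1.0)), (86, np.float64(1.0)), (90, np.float64(1.0)), (94, np.float64(nan))]
s0 60 [(30, np.float64(-9.3)), (34, np.float64(-2.5)), (38, np.float64(9.6)), (42, np.float64(1.6)), (46, np.float64(1.3)), (50, np.float64(1.9)), (54, np.float64(2.1)), (58, np.float64(1.8)), (62, np.float64(2.3)), (66, np.float64(2.1)), (70, np.float64(2.4)), (74, np.float64(2.3)), (78, np.float64(1.8)), (82, np.float64(5.2)), (86, np.float64(8.6)), (90, np.float64(10.7)), (94, np.float64(nan))]<stdin>:7: RuntimeWarning: Mean of empty slice.
  ret = ret.dtype.type(ret / rcount)
```

The underside sits about 14 mm high at the uphill end and touches the lane at the low end, with a pitch of about 29°. So the high end rests on the upper lip, and the case is 5–8 mm too far uphill. I'll regrasp, shift it downhill and lay it again. First I locate the bracket.

```bash
python3 - <<'E'
from chk import *
P=cloud('s5',95,175,295,385);l=np.c_[(P[:,:2]-c)@X,(P[:,:2]-c)@Y,P[:,2]]*1000
b=l[(l[:,2]>108)&(abs(l[:,1]-60)<25)&(l[:,0]>-25)&(l[:,0]<20)];print(len(b),np.percentile(b[:,0],[2,50,98]).round(1),np.percentile(b[:,1],[2,98]).round(1),np.percentile(b[:,2],[2,50,98]).round(1))
A=np.c_[b[:,:2],np.ones(len(b))];print(np.linalg.lstsq(A,b[:,2],rcond=None)[0])
t=l[(abs(l[:,1]-62)<9)&((abs(l[:,0]+34)<10)|(abs(l[:,0]-36)<12))];h=t[:,2]-(51.4-.4224*t[:,0]);t=t[h>30];print('case top slope,z0',np.polyfit(t[:,0],t[:,2],1))
r=l[(abs(l[:,1]-62)<9)&(l[:,0]<-40)];i=np.argsort(r[:,0]);print(r[i][::12].round(0)[:,[0,2]].tolist())
E
python3 go.py .5590 -.3355 .08 -29.5
```

```text
338 [-11.4  -3.    6.8] [41.2 79.6] [110.1 114.1 116.8]
[8.95570870e-03 1.12654373e-02 1.13285331e+02]
case top slope,z0 [-0.54380676 88.45589494]
[[-75.0, 76.0], [-74.0, 80.0], [-74.0, 77.0], [-74.0, 85.0], [-73.0, 83.0], [-72.0, 81.0], [-71.0, 89.0], [-70.0, 89.0], [-69.0, 91.0], [-69.0, 93.0], [-68.0, 93.0], [-67.0, 95.0], [-66.0, 98.0], [-65.0, 95.0], [-64.0, 99.0], [-64.0, 101.0], [-63.0, 105.0], [-62.0, 106.0], [-61.0, 105.0], [-60.0, 104.0], [-59.0, 109.0], [-58.0, 113.0], [-58.0, 119.0], [-57.0, 118.0], [-56.0, 114.0], [-55.0, 117.0], [-54.0, 117.0], [-53.0, 118.0], [-51.0, 116.0], [-50.0, 73.0], [-48.0, 116.0], [-46.0, 113.0], [-44.0, 113.0], [-43.0, 112.0], [-41.0, 110.0]]
t 16.93 pos [ 0.5609 -0.3378  0.2154] yaw -29.53 tilt 0.1 grip 0.699 q5-7 [-0.31  1.38 -1.36] F [-0.6  0.5 -0.7]
turn units -0.01 shift units in FINAL frame [-0.07 -0.03  3.38] in CURRENT frame [-0.08 -0.02  3.38]
```

```bash
python3 -m jog '[[[0.7,0.05,0,0.8,0],[0.7,0,0,1,0],[0.7,0,0,1,0],[0.7,0,0,0.55,0],[0.7,0,0,0,0],[0.3,0,0,0,0],[0.3,0,0,0,0],[0.3,0,0,0,0],[0.3,0,0,0,0],[0.3,0,0,0,0]]]' 30
python3 -m jog '[[[0.3,0,0,0,0],[0.3,0,0,-0.3,0],[0.3,0,0,-0.5,0],[0.3,-0.21,0,0,0],[0.3,0,0,0,0],[0.3,0,0,0,0]]]'
python3 go.py .5560 -.3336 .0715 -29.5
```

```text
time: 18.18
position: [0.5632, -0.339, 0.0812]
tool_rot: [3.038, -0.8, 0.003]
ft_force: [0.1, 1.5, 5.3]
grip_width: 0.444
time: 18.92
position: [0.5549, -0.334, 0.1116]
tool_rot: [-3.037, 0.8, 0.001]
ft_force: [1.1, -0.7, -1.6]
grip_width: 0.444
t 18.93 pos [ 0.5549 -0.334   0.1116] yaw -29.51 tilt 0.05 grip 0.444 q5-7 [-0.37  1.2  -1.32] F [ 1.1 -0.7 -1.6]
turn units -0.0 shift units in FINAL frame [ 0.02 -0.02  1.  ] in CURRENT frame [ 0.02 -0.02  1.  ]
```

```bash
python3 -m jog '[[[0.3,0,0,0.4,0],[0.3,0,0,0.3,0],[0.3,0,0,0.1,0],[0.3,0,0,0.05,0],[0.3,0,0,0,0],[0.3,0,0,0,0]]]'
python3 -m jog '[[[0.3,0,0,0.06,0],[0.3,0,0,0.03,0],[0.3,0,0,0,0],[0.3,0,0,0,0]]]'
```

```text
time: 19.68
position: [0.5555, -0.3347, 0.0786]
tool_rot: [3.038, -0.8, 0.001]
ft_force: [0.9, 0.1, -2.1]
grip_width: 0.449
time: 20.18
position: [0.5552, -0.3345, 0.0746]
tool_rot: [-3.038, 0.8, 0.0]
ft_force: [0.9, 0.6, -1.7]
grip_width: 0.442
```

```bash
python3 -m jog '[[[0.3,0,0,0.06,0],[0.3,0,0,0.04,0],[0.3,0,0,0,0],[0.3,0,0,0,0]]]'
```

```text
time: 20.68
position: [0.5551, -0.3345, 0.0705]
tool_rot: [-3.038, 0.8, 0.0]
ft_force: [1.1, 0.3, -1.3]
grip_width: 0.447
```

```bash
python3 -m jog '[[[0.3,0,0,0.06,0],[0.3,0,0,0.04,0],[0.3,0,0,0,0],[0.3,0,0,0,0]]]'
python3 - <<'E'
from chk import *
snap('scene','s6')
P=cloud('s6',95,175,295,385);l=np.c_[(P[:,:2]-c)@X,(P[:,:2]-c)@Y,P[:,2]]*1000
t=l[(abs(l[:,1]-62)<9)&((abs(l[:,0]+30)<14)|(abs(l[:,0]-36)<12))];h=t[:,2]-(51.4-.4224*t[:,0]);t=t[(h>24)&(h<45)];print('case top slope,z0',np.polyfit(t[:,0],t[:,2],1),len(t))
E
```

```text
time: 21.18
position: [0.5553, -0.3345, 0.0702]
tool_rot: [-3.036, 0.8, -0.001]
ft_force: [-7.0, 6.0, 19.0]
grip_width: 0.447
case top slope,z0 [-0.41604862 80.76537853] 176
```

The case is now flat on the lane: slope 22.6°, top height as expected. I'll release, rise and start toward case R.

```bash
python3 -m jog '[[[0.3,0,0,-0.08,0],[0.5,0,0,0,0],[0.7,0,0,0,0],[0.7,0,0,0,0],[0.7,0,0,0,0],[0.7,0,0,0,0]]]' |grep -E "force|width"
python3 -m jog '[[[0.7,0,0,-0.5,0],[0.7,0,0,-1,0],[0.7,0,0,-1,0],[0.8,0,0,-0.9,-1],[0.8,0,0,0,-1],[0.8,0,0,0,-1],[0.8,0,0,0,-1]]]' | head -2
python3 - <<'E'
from chk import *
snap('scene','s7')
P=cloud('s7',95,175,295,385);l=np.c_[(P[:,:2]-c)@X,(P[:,:2]-c)@Y,P[:,2]]*1000
t=l[(abs(l[:,1]-62)<9)&((abs(l[:,0]+24)<14)|(abs(l[:,0]-38)<14))];h=t[:,2]-(51.4-.4224*t[:,0]);t=t[(h>24)&(h<45)];print('case top slope,z0',np.polyfit(t[:,0],t[:,2],1),len(t))
b=l[(l[:,2]>95)&(abs(l[:,1]-60)<25)&(l[:,0]>-20)&(l[:,0]<25)];print(np.percentile(b,[2,50,98],axis=0).round(1))
E
python3 go.py .5242 .0073 .16 55.5
```

```text
ft_force: [0.1, 0.5, -1.0]
grip_width: 0.695
time: 22.85
position: [0.5554, -0.3349, 0.2076]
case top slope,z0 [-0.41424532 81.16511144] 278
[[ -2.5  41.5  96.7]
 [  5.9  59.2 103. ]
 [ 15.5  79.1 105.7]]
t 22.9 pos [ 0.5554 -0.3349  0.2076] yaw -9.23 tilt 0.11 grip 0.801 q5-7 [-0.28  1.36 -1.03] F [-0.5  0.   1.6]
turn units -12.95 shift units in FINAL frame [ 6.61 -5.49  1.19] in CURRENT frame [-2.14 -8.32  1.18]
```

The first case is laid at (x +6, y +60) mm, slope 22.5°. Now case R.

```bash
python3 -m jog '[[[0.8,0,0,0,-1],[0.8,0,0,0,-1],[0.8,0,0,0,-1],[0.8,0,0,0,-1],[0.8,0,0,0,-1],[0.8,0,0,0,-1],[0.8,0,0,0,-1],[0.8,0,0,0,-1],[0.8,0,0,0,-1],[0.8,0,0,0,-1]]]' | head -1
python3 -m jog '[[[0.8,0,0,0,-1],[0.8,0,0,0,-1],[0.8,0,0,0,-0.95],[0.8,0.94,-0.78,0,0],[0.8,0.94,-0.78,0,0],[0.8,0.94,-0.78,0,0],[0.8,0.94,-0.78,0,0],[0.8,0.94,-0.78,0,0],[0.8,0.94,-0.78,0,0],[0.8,0.94,-0.78,0.5,0]]]' | head -2
python3 -m jog '[[[0.8,0,0,0.8,0],[0.8,0,0,1,0],[0.8,0,0,1,0],[0.8,0,0,0,0],[0.8,0,0,0,0]]]' | head -2
python3 - <<'E'
from h import *
snap('wrist','w8')
E
python3 go.py .5242 .0073 .016 55.5
```

```text
time: 24.15
time: 25.4
position: [0.5274, 0.0074, 0.1885]
time: 26.02
position: [0.5273, 0.0061, 0.0758]
t 26.07 pos [0.5277 0.0062 0.0761] yaw 55.18 tilt 0.22 grip 0.798 q5-7 [-0.08  1.02 -0.6 ] F [-0.2 -0.2 -0.1]
turn units -0.06 shift units in FINAL frame [-0.03 -0.09  1.5 ] in CURRENT frame [-0.03 -0.09  1.5 ]
```

View pics/w8.png

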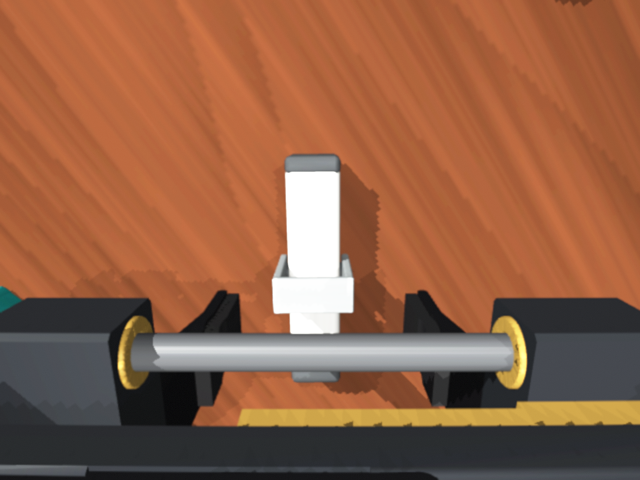

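The bracket at (313,290) is about 4 mm off the finger centre (322), which agrees with the computed −0.09 shift in y. I'll correct, descend, grip and lift.

```bash
python3 -m jog '[[[0.8,-0.05,-0.09,0.7,-0.06],[0.8,0,0,0.8,0],[0.8,0,0,0,0],[0.3,0,0,0,0],[0.3,0,0,0,0],[0.3,0,0,0,0],[0.3,0,0,0,0],[0.3,0,0,0,0],[0.3,0,0,0,0]]]' 30
python3 -m jog '[[[0.3,0,0,0,0],[0.3,0,0,-0.4,0],[0.3,0,0,-0.8,0],[0.3,0,0,-1,0],[0.3,0,0,-1,0],[0.3,0,0,-1,0],[0.3,0,0,0,0],[0.3,0,0,0,0]]]'
python3 - <<'E'
from h import *
snap('wrist','w9')
for v in range(150,330,15): print(v,pt('w9',322,v))
E
python3 go.py .6203 -.2321 .183 150.5
```

```text
time: 27.2
position: [0.5223, 0.0067, 0.0143]
tool_rot: [2.78, 1.463, 0.001]
ft_force: [-1.7, 0.8, 5.2]
grip_width: 0.446
time: 28.2
position: [0.5209, 0.0067, 0.181]
tool_rot: [-2.779, -1.463, 0.002]
ft_force: [-0.1, -0.0, -3.0]
grip_width: 0.442
150 [ 5.565e-01  5.920e-02 -1.000e-04]
165 [0.5572 0.0602 0.2006]
180 [0.5549 0.0568 0.2091]
195 [0.5527 0.0537 0.2169]
210 [0.5503 0.0501 0.2188]
225 [0.5473 0.0458 0.2158]
240 [0.5441 0.0412 0.2129]
255 [0.5409 0.0364 0.2105]
270 [0.5372 0.0311 0.207 ]
285 [0.5334 0.0256 0.2038]
300 [0.5294 0.0198 0.2007]
315 [0.5249 0.0132 0.1964]
t 28.25 pos [0.5206 0.0066 0.1803] yaw 55.53 tilt 0.16 grip 0.448 q5-7 [-0.03  1.24 -0.64] F [ 0.3 -0.1 -2. ]
turn units -18.99 shift units in FINAL frame [-5.11 -3.97 -0.07] in CURRENT frame [-3.51  5.43 -0.07]
```

The depth profile again rises toward tool +x (26.6°), so the heavy end is at tool −x. I'll turn to −29.5° (17 units) and carry the case to lane −y.

```bash
python3 -m jog '[[[0.3,0,0,0,1],[0.3,0,0,0,1],[0.3,0,0,0,1],[0.3,0,0,0,1],[0.3,0,0,0,1],[0.3,0,0,0,1],[0.3,0,0,0,1],[0.3,0,0,0,1],[0.3,0,0,0,1],[0.3,0,0,0,1]]]' |head -1
python3 -m jog '[[[0.3,0,0,0,1],[0.3,0,0,0,1],[0.3,0,0,0,1],[0.3,0,0,0,1],[0.3,0,0,0,1],[0.3,0,0,0,1],[0.3,0,0,0,1],[0.3,0,0,0,0]]]' |head -1
python3 go.py .6138 -.2284 .183 -29.5
```

```text
time: 29.5
time: 30.5
t 30.5 pos [0.5207 0.0066 0.1801] yaw -29.42 tilt 0.18 grip 0.446 q5-7 [-0.03  1.24 -2.12] F [-0.2 -0.2 -1.7]
turn units 0.02 shift units in FINAL frame [ 4.92  3.97 -0.07] in CURRENT frame [ 4.91  3.97 -0.08]
```

```bash
python3 -m jog '[[[0.3,0.4,0.32,0,0],[0.3,0.85,0.69,0,0],[0.3,0.85,0.69,0,0],[0.3,0.85,0.69,0,0],[0.3,0.85,0.69,0,0],[0.3,0.72,0.57,0,0],[0.3,0.4,0.32,0,0],[0.3,0,0,0,0],[0.3,0,0,0,0]]]' | head -2
python3 -m jog '[[[0.3,0,0,0.6,0],[0.3,0,0,0.9,0],[0.3,0,0,0.6,0],[0.3,0,0,0,0],[0.3,0,0,0,0],[0.3,0,0,0,0]]]'
python3 go.py .6138 -.2284 .071 -29.5
```

```text
time: 31.62
position: [0.6149, -0.2264, 0.1813]
time: 32.38
position: [0.6161, -0.2284, 0.0996]
tool_rot: [-3.038, 0.798, -0.005]
ft_force: [0.1, 0.1, -1.9]
grip_width: 0.448
t 32.38 pos [ 0.6161 -0.2284  0.0996] yaw -29.44 tilt 0.17 grip 0.448 q5-7 [-0.25  1.16 -1.59] F [ 0.1  0.1 -1.9]
turn units 0.01 shift units in FINAL frame [-0.05  0.03  0.71] in CURRENT frame [-0.05  0.03  0.71]
```

```bash
python3 -m jog '[[[0.3,-0.05,0.02,0.3,0],[0.3,0,0,0.25,0],[0.3,0,0,0.08,0],[0.3,0,0,0,0],[0.3,0,0,0,0]]]'
python3 -m jog '[[[0.3,0,0,0.05,0],[0.3,0,0,0.04,0],[0.3,0,0,0,0],[0.3,0,0,0,0]]]' | grep -E "pos|force"
```

```text
time: 33.0
position: [0.6131, -0.2283, 0.0728]
tool_rot: [3.038, -0.799, 0.001]
ft_force: [0.6, -0.1, -1.8]
grip_width: 0.447
position: [0.6129, -0.2281, 0.069]
ft_force: [-0.4, -0.6, -2.9]
```

```bash
python3 -m jog '[[[0.3,0,0,0.05,0],[0.3,0,0,0.03,0],[0.3,0,0,0,0],[0.3,0,0,0,0]]]' | grep -E "pos|force"
python3 - <<'E'
from chk import *
snap('scene','s10')
P=cloud('s10',180,250,295,385);l=np.c_[(P[:,:2]-c)@X,(P[:,:2]-c)@Y,P[:,2]]*1000
t=l[(abs(l[:,1]+60)<9)&((abs(l[:,0]+30)<14)|(abs(l[:,0]-36)<12))];h=t[:,2]-(51.4-.4224*t[:,0]);t=t[(h>24)&(h<45)];print('case top slope,z0',np.polyfit(t[:,0],t[:,2],1),len(t))
E
```

```text
position: [0.6128, -0.2281, 0.0657]
ft_force: [-0.2, -0.2, -1.1]
case top slope,z0 [-0.45347228 83.02560679] 193
```

```bash
python3 -m jog '[[[0.3,0,0,0.05,0],[0.3,0,0,0,0],[0.3,0,0,0,0]]]' | grep -E "pos|force"
python3 -m jog '[[[0.3,0,0,0.03,0],[0.3,0,0,0,0],[0.3,0,0,0,0]]]' | grep -E "pos|force"
```

```text
position: [0.6131, -0.2282, 0.0641]
ft_force: [-0.2, 0.1, 2.0]
position: [0.6132, -0.2282, 0.064]
ft_force: [-2.5, 2.9, 7.8]
```

Light, flat contact. I'll release and rise.

```bash
python3 -m jog '[[[0.5,0,0,-0.02,0],[0.7,0,0,0,0],[0.7,0,0,0,0],[0.7,0,0,0,0],[0.7,0,0,0,0],[0.7,0,0,0,0]]]' |grep -E "force|width"
python3 -m jog '[[[0.7,0,0,-0.4,0],[0.7,0,0,-0.8,0],[0.7,0,0,-1,0],[0.7,0,0,-1,0],[0.7,-1,-1,-1,0],[0.7,-1,-1,0,0],[0.7,-1,-1,0,0],[0.7,-1,-1,0,0],[0.7,0,0,0,0]]]' | head -2
python3 - <<'E'
from chk import *
snap('scene','s11');snap('top','t11')
for n,s,b in(('first',62,(95,175,295,385)),('second',-60,(180,250,295,385))):
    P=cloud('s11',*b);l=np.c_[(P[:,:2]-c)@X,(P[:,:2]-c)@Y,P[:,2]]*1000
    t=l[(abs(l[:,1]-s)<9)&((abs(l[:,0]+24)<14)|(abs(l[:,0]-38)<14))];h=t[:,2]-(51.4-.4224*t[:,0]);t=t[(h>24)&(h<45)];print(n,'slope,z0',np.polyfit(t[:,0],t[:,2],1),len(t))
    q=l[(l[:,2]>95)&(abs(l[:,1]-s)<25)&(l[:,0]>-20)&(l[:,0]<25)];print(np.percentile(q,[2,50,98],axis=0).round(1))
print('tin',pt('t11',262,151),pt('t0',262,151),get_state()['time'])
im=cv2.imread('pics/s11.png')[230:440,50:300];cv2.imwrite('pics/c11.png',cv2.resize(im,None,fx=2.8,fy=2.8,interpolation=cv2.INTER_CUBIC))
E
```

```text
ft_force: [-0.1, 0.8, -0.4]
grip_width: 0.7
time: 36.67
position: [0.5532, -0.0093, 0.2287]
first slope,z0 [-0.41419452 81.14312268] 279
[[ -2.7  41.8  95.8]
 [  5.6  59.5 103. ]
 [ 15.8  79.2 105.6]]
second slope,z0 [-0.42360698 80.59921924] 277
[[ -1.6 -79.1  96.9]
 [  7.  -61.1 101.7]
 [ 16.3 -41.8 104.2]]
tin [0.7305 0.1094 0.026 ] [0.7304 0.1094 0.0264] 36.775
```

View pics/c11.png

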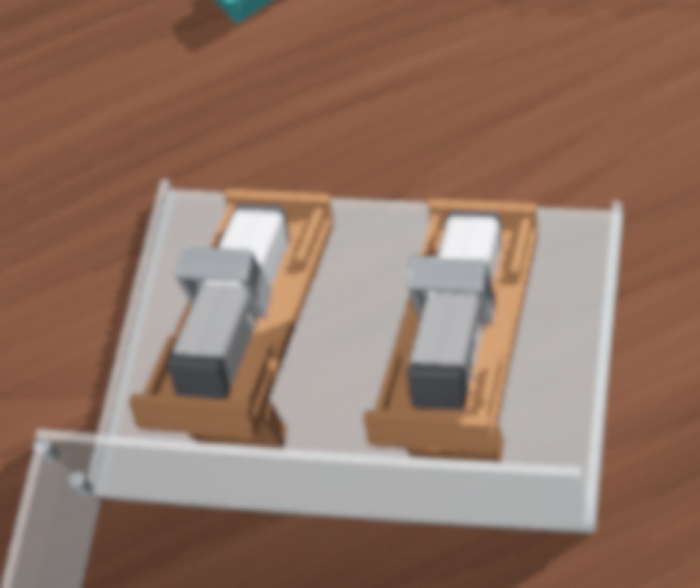

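Both cases lie in their lanes, at (225,320) and (455,330), high ends toward the wall. The arm is clear and the tin hasn't moved, so I'm handing in.

```bash
python3 -c "
from bench import job;print(job.close_job())"
```

```text
the job is handed in; nothing more can be done
None
```

Both slide cases are in the rack, one in each lane, each with its heavy end at the low end of the slope. I handed the job in at about 37 s of the 64 s allowed; it reports no verdict.

- **Heavy ends:** I lifted each case by its bracket, and depth readings showed it tipping about 26°. I turned each so the end that dropped faces the low end.
- **Mishaps, both corrected:** My first grip on one case closed too late, and the lift came up empty without disturbing it. When I first laid that case, its high end rested on the upper lip, pitched about 29°. I picked it up again, moved it about 8 mm downhill and laid it flat.
- **Last checks, measured from rack centre by camera depth:**

| | Along lane (x) | Across (y) | Slope | Centre height (estimated) |
|---|---|---|---|---|
| First case | about +6 mm | about +60 mm | 22.5° | within about 2 mm of target |
| Second case | about +7 mm | about −60 mm | 23.0° | within about 2 mm of target |

- **Other conditions:** The tin's measured position changed by less than 1 mm. The arm was clear of everything at hand-in. The highest wrist force reading I saw was about 44 N, when the first case was pressed onto the lip. None of the final checks failed or disagreed.

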